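Put the check weights back in their graded case and shut it

ROBOT

A 7-joint arm with a two-finger parallel gripper is mounted at the origin on a cart in front of the work surface, level with it; the furniture and walls round the work are solid. World frame = base frame: x ahead of the robot, y to its left, z up, the work surface at z = 0. Lengths are in m, angles in rad, forces in N, time in s.
With the tool pointing down it reaches from about 0.425 to 0.825 m from the base axis. Payload 3.6 kg.
Tool frame: the origin (TCP) lies where the fingers leave the gripper's body, on its centre line; the fingertips stand 73 mm ahead of it and the grasp point (between the pads) lies 54 mm ahead of it; z points along the fingers, y is the line along which they close (so a half turn about z gives the same grasp; the last joint's range is limited). The gripper opens to 85 mm and grips with 20 to 120 N. Pads are 22 mm wide; open, the fingers measure 114 mm over their backs; the gripper's body (76 mm by 85 mm) begins 54 mm behind the grasp point. The pads swing forward as they close: fully open they stand 13 mm farther back than shut.
Start: joints at [1.157, 0.615, -0.013, 1.423, 0.008, 1.103, -0.04], TCP at [0.245, -0.602, 0.304] pointing down, gripper open.
Joint ranges: [-3.12, 3.12], [-0.3, 2.06], [-1.34, 1.32], [0.26, 2.42], [-1.36, 4.5], [0.01, 1.98], [-2.84, 2.84]. Speed limits (rad/s): [2.79, 2.79, 3.14, 3.14, 3.14, 3.14, 3.14].

INTERFACE

Orientations are given as a unit quaternion [x, y, z, w].
In Python, from station import arm, snapshot, camera_info, ticket gives the robot as it stands. Calls block until the motion is done:
- arm.movep(position, orientation): joint-space move of the TCP to a pose.
- arm.line_to(position, velocity=0.15, ori=None): straight line of the TCP; ori=None keeps the orientation; velocity is the mean speed in m/s.
- arm.move_j(angles): joint-space move.
- arm.move_gripper(opening, effort=None): opening from 0.0 (shut) to 1.0 (fully open); effort is the grip in N (None keeps the last); returns when the fingers have stopped.
- arm.pause(seconds).
- arm.ik(position, orientation): joint angles nearest the present ones, or None.
- snapshot(name): name is "side" or "top" or "wrist"; returns the picture (480x640x3 uint8, blue, green, red); there is no depth.
- camera_info(name): a dict with "fx", "fy", "cx", "cy" (pixels), "R" (3x3) and "t" (3): a world point X has camera coordinates R X + t; the wrist camera has in their place "T_tool_cam" (4x4, takes a point from camera to tool coordinates, whose origin is the TCP and whose axes are the flange's). Camera axes: x right, y down, z forward; pixel columns grow to the right and rows downward; lengths in m; the calibration is good to about 2 mm. A picture is of the moment at which its call begins: read the wrist's pose just before it. camera_info takes no time and is no camera call.
A pose or a line that the arm cannot do raises arm.MotionError and nothing moves.
- ticket.finish_job(): hands the job in; it is judged then, once.
Readings, each from a call of its own:
- arm.read_time(): time.
- arm.read_joint_positions(): joint angles.
- arm.read_dq(): joint speeds.
- arm.read_effort(): joint torques, N m.
- arm.read_tool_pos(): TCP position.
- arm.read_eef_rot(): TCP orientation.
- arm.read_ft_force(): force on the tool from outside, world axes, zero at the start.
- arm.read_wrist_torque(): the same for the moment, N m.
- arm.read_opening(): opening from 0.0 (shut) to 1.0 (fully open).
- arm.read_finger_force(): force on a finger pad.
Only numpy, scipy, OpenCV 4.12 (cv2) and the standard library are available. Lean on these libraries where they do the work, as an engineer would, in place of code of your own. Each camera call takes 0.05 s, during which the arm holds its last target. There are 200 camera calls.

TASK

The scale check is done. Put each of the two steel weights on the scale back into its own hole in the wooden weight case - the hole in the graded row that matches its diameter - standing upright and right down on the bottom, let go, and then swing the case's lid fully shut. Do not lay or drop a weight on its side, leave the two weights that are already in the case in their holes, and leave everything else on the table where it is.

Things in the scene. Friction and masses are not known exactly. Their poses are not given: they have to be found in the camera images.
- weight_100g: Smaller of the two steel weights standing on the scale: 0.1 kg, body 22 mm diameter, 28 mm high, 1.5 mm chamfer round its foot; neck 10 mm diameter, 4 mm high; grip knob 15 mm diameter, 13 mm high; 45 mm high in all. Origin: centre of the underside; z up the axis. It stands left or right on the pan, its centre at least 48 mm from the other's.
- weight_200g: Larger of the two steel weights on the scale: 0.2 kg, body 28 mm diameter and 35 mm high with a 1.5 mm chamfer round its foot, neck 12 mm diameter and 4 mm high, knob 18 mm diameter and 14 mm high; 53 mm high in all. Origin: centre of the underside; z up.
- weight_20g: Smallest steel weight of the set (body 13 mm diameter, 27 mm high in all, 0.02 kg), already in its hole, loose. It must stay there. Origin: centre of the underside.
- weight_500g: Largest steel weight of the set (body 38 mm diameter, 49 mm high; knob 24 mm diameter; 68 mm high in all, 0.5 kg), already in its hole, loose. It must stay there. Origin: centre of the underside.
- weight_case: Light wooden case, fixed: block 86 mm deep (x) by 232 wide (y) by 54 high, five graded round holes in a row along y, smallest at the +y end, 4 mm in front of its middle. Each is 2 mm wider than its weight, mouth chamfered 1.5 mm. A seated weight's body stands 6 mm proud of the top. The 50 g weight (2nd hole, 20 mm wide) is lost. Origin: underside centre; front faces the robot (-x).
- hole_100g (a point): Centre of the mouth of the third hole, 24 mm wide and 22 mm deep, at the level of the block's top (54 mm above the table); home of the smaller weight. Axes as the case's. It lies 17.5 mm to the +y side of the case's middle and 4 mm to the -x side.
- hole_200g (a point): Centre of the mouth of the fourth hole, 30 mm wide and 29 mm deep, at the level of the block's top; home of the larger weight. It lies 27.5 mm to the -y side of the case's middle and 4 mm to the -x side.
- hole_20g (a point): Centre of the mouth of the first, smallest hole (15 mm wide, 9 mm deep), with the 20 g weight in it. It lies 93 mm to the +y side of the case's middle and 4 mm to the -x side.
- hole_500g (a point): Centre of the mouth of the fifth, largest hole (40 mm wide, 43 mm deep), with the 500 g weight in it. It lies 80.5 mm to the -y side of the case's middle and 4 mm to the -x side.
- case_lid (a joint): Lid, rad: 0 shut; grows as it opens up and back over the rear edge, to 2.2; starts wide open, its rim up to 136 mm above the table. A stiff hinge (0.06 N m friction) holds it where left, so press it shut all the way; 3 N at its free edge moves it. Hollow tray, 0.1 kg, 86 mm deep, 232 wide, 34 high, open toward the block; shut, its flat top is 88 mm above the table.
- lid_hinge (a point): Middle of the lid's hinge axis, at the block's rear upper edge: 43 mm behind the block's middle, 54 mm above the table. The axis runs along the case's y. Fixed to the case, axes as the case's.
- lid_edge (a point): Middle of the outer edge of the lid's free side; when shut, the top front edge of the case (86 mm in front of the hinge, 34 mm above it). Moves and turns with the lid; axes parallel to the case's when shut. Wide open it is the lid's rearmost point: the lid can be pushed over from behind against its outer face, then pressed down from above.
- scale: Flat black bench scale, 180 mm deep (its x) by 150 mm wide (its y), fixed to the table, with a steel pan 126 x 138 mm whose top is 30 mm above the table and whose centre is 22 mm behind (+x of) the scale's middle. Origin: centre of the underside. The two weights stand on the pan.
- dial_timer: Cream round kitchen timer, 61 mm diameter, 43 mm high, loose; leave it. Origin: centre of the underside.
- small_tin: Small tomato tin, 57 mm diameter, 72 mm high, loose; leave it. Origin: centre of the underside.
- salt_shaker: Grey salt shaker, 44 mm diameter, 90 mm high, loose, at the back of the table; leave it. Origin: centre of the underside.
Mind the look-alikes: they are no part of the job. What is shaped like the weight_100g but blue, orange or purple is not meant.

How it is judged:
On the way:
1. both weights stand upright, right down in their own holes, let go, with the lid still open (horizontal distance between weight_100g and hole_100g below 0.004 m and z of weight_100g in the frame of hole_100g below -0.018 m and angle between each of weight_100g, weight_200g's own z axis and vertical below 0.12 rad and horizontal distance between weight_200g and hole_200g below 0.004 m and z of weight_200g in the frame of hole_200g below -0.025 m and contact force between the fingers and weight_100g below 0.1 N and contact force between the fingers and weight_200g below 0.1 N and value of joint case_lid above 1 rad), for 0.2 s.
At the end, for the whole second after the job is handed in: Each of the four weights stands in its own hole: within 4 mm of the hole's axis, its underside within 4 mm of the hole's bottom, upright within 0.12 rad; the two that were moved are at rest; the lid is shut to within 0.04 rad (horizontal distance between weight_100g and hole_100g below 0.004 m and z of weight_100g in the frame of hole_100g below -0.018 m and angle between each of weight_100g, weight_200g, weight_20g, weight_500g's own z axis and vertical below 0.12 rad and horizontal distance between weight_200g and hole_200g below 0.004 m and z of weight_200g in the frame of hole_200g below -0.025 m and horizontal distance between weight_20g and hole_20g below 0.004 m and z of weight_20g in the frame of hole_20g below -0.005 m and horizontal distance between weight_500g and hole_500g below 0.004 m and z of weight_500g in the frame of hole_500g below -0.039 m and linear speed of each of weight_100g, weight_200g below 0.02 m/s and value of joint case_lid below 0.04 rad); the robot touches nothing.
It fails at once if a weight is laid or dropped on its side (tilted more than 1 rad) (angle between any of weight_20g, weight_100g, weight_200g, weight_500g's own z axis and vertical above 1 rad).
It fails at once if the timer, tin or salt shaker is moved more than 30 mm (distance of any of dial_timer, small_tin, salt_shaker from where it was at the start of the episode above 0.03 m).
It also fails if it takes over 64 s, if anything falls off the work surface, if the arm or the gripper's body presses on something with over 40 N, if the wrist force passes 120 N, or if a joint passes its speed limit or range.

## Working session

There is one attempt and no reset: what is moved stays moved. The work goes in short steps, each a Python script; the robot and the scene stay as the last script left them, time stands still between calls to the robot, and variables do not carry over. Pictures are saved under pics/ and viewed, at most 10 in all, crops included, and the job is handed in when it is done.

```bash
mkdir -p pics; ls; python3 - <<'E'
from station import *
import cv2
for n in ("top","side"):
    cv2.imwrite(f"pics/{n}0.png",snapshot(n)); i=camera_info(n); print(n,i)
print(camera_info("wrist")); print(arm.read_tool_pos(),arm.read_eef_rot(),arm.read_time())
E
```

```text
pics
top {'fx': 479.08597793496205, 'fy': 479.08597793496205, 'cx': 326.1531108579912, 'cy': 242.14947982950432, 'R': array([[-0.00938391, -0.99970971, -0.02219093],
       [-0.99294061,  0.01193989, -0.11801008],
       [ 0.11824078,  0.02092688, -0.99276441]]), 't': array([0.02063706, 0.56670716, 1.05439585])}
side {'fx': 456.7351519457773, 'fy': 456.7351519457773, 'cx': 319.6247109503221, 'cy': 232.71360112027415, 'R': array([[-0.83672605, -0.54757397, -0.00722882],
       [-0.28235235,  0.44268675, -0.85106145],
       [ 0.4692192 , -0.71006422, -0.52501633]]), 't': array([0.45655619, 0.23420748, 0.76827184])}
{'fx': 424.37308453438425, 'fy': 424.37308453438425, 'cx': 318.86186759407514, 'cy': 237.86247437855218, 'T_tool_cam': array([[-5.15234295e-04, -9.44386601e-01, -3.28836862e-01,
         8.38222438e-02],
       [ 9.99999370e-01, -8.14582893e-04,  7.72563020e-04,
         3.68647514e-04],
       [-9.97463047e-04, -3.28836257e-01,  9.44386426e-01,
        -6.97733554e-02],
       [ 0.00000000e+00,  0.00000000e+00,  0.00000000e+00,
         1.00000000e+00]])}
[ 0.24502121 -0.60147808  0.30282475] [ 9.81344622e-01  1.92253204e-01 -2.44931027e-04 -1.17442566e-03] 0.1
```

View pics/top0.png

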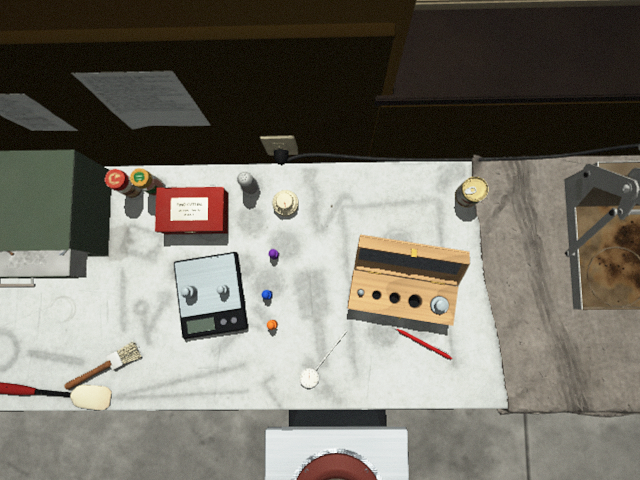

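View pics/side0.png

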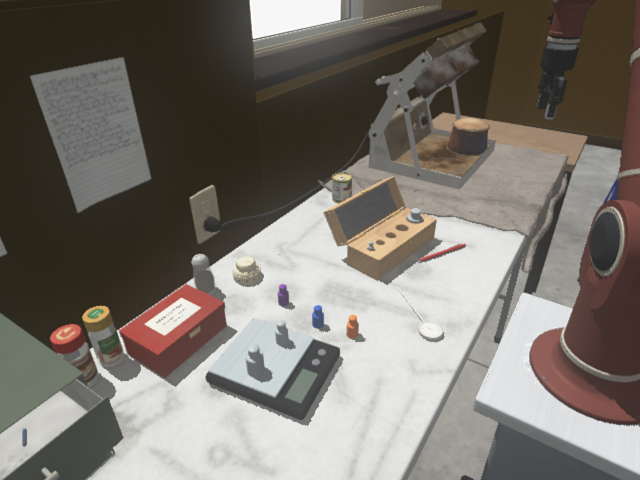

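Top view: weights on the pan near (188,291) and (223,291). Case holes near (361,293) 20g, (395,297) 100g hole, (414,300) 200g hole, (439,305) 500g. The tin is at (472,190).

```bash
cat > h.py <<'E'
from station import *
import numpy as np, cv2
from scipy.spatial.transform import Rotation as Ro
def cam(n):
    i=camera_info(n)
    if n!="wrist": return i,i["R"],i["t"]
    T=np.eye(4);T[:3,:3]=Ro.from_quat(arm.read_eef_rot()).as_matrix();T[:3,3]=arm.read_tool_pos()
    W=np.linalg.inv(T@i["T_tool_cam"]); return i,W[:3,:3],W[:3,3]
def bp(c,u,v,z):
    i,R,t=c; d=R.T@np.array([(u-i["cx"])/i["fx"],(v-i["cy"])/i["fy"],1]); o=-R.T@t
    return o+d*(z-o[2])/d[2]
def pj(c,X):
    i,R,t=c; q=R@np.asarray(X)+t; return np.array([i["fx"]*q[0]/q[2]+i["cx"],i["fy"]*q[1]/q[2]+i["cy"]])
def down(a):  # tool z down, tool x axis at world angle a
    x=np.array([np.cos(a),np.sin(a),0]); z=np.array([0,0,-1.]); return Ro.from_matrix(np.c_[x,np.cross(z,x),z]).as_quat()
E
python3 - <<'E'
from h import *
c=cam("top")
for n,u,v,z in [("wL",188,291,.08),("wR",223,291,.08),("h20",361,293,.08),("h50",376,295,.054),("h100",395,297,.054),("h200",414,300,.054),("h500",439,305,.12),("tin",473,188,.072),("shaker",247,178,.09),("timer",285,203,.04),("lidL",363,237,.13),("lidR",469,249,.13),("blue",267,295,.045),("caseFL",347,318,.054),("caseFR",452,325,.054),("scaleFR",246,330,.025),("scaleBL",175,262,.025)]:
    p=bp(c,u,v,z); print(n,p.round(3),np.hypot(*p[:2]).round(3))
q=Ro.from_quat(arm.read_eef_rot()).as_matrix();print(q.round(2))
for p in ([.5,.31,.3],[.52,.22,.3],[.53,-.17,.3],[.53,-.12,.3]):
  for a in np.arange(-180,180,30): 
    j=arm.ik(p,down(np.radians(a)));print(p,a,None if j is None else np.round(j,2))
E
```

```text
wL [0.459 0.313 0.08 ] 0.555
wR [0.458 0.237 0.08 ] 0.516
h20 [ 0.451 -0.06   0.08 ] 0.455
h50 [ 0.446 -0.094  0.054] 0.456
h100 [ 0.442 -0.136  0.054] 0.462
h200 [ 0.435 -0.177  0.054] 0.469
h500 [ 0.424 -0.217  0.12 ] 0.477
tin [ 0.679 -0.311  0.072] 0.747
shaker [0.704 0.186 0.09 ] 0.728
timer [0.657 0.108 0.04 ] 0.666
lidL [ 0.565 -0.064  0.13 ] 0.569
lidR [ 0.538 -0.28   0.13 ] 0.607
blue [0.449 0.147 0.045] 0.472
caseFL [ 0.397 -0.03   0.054] 0.398
caseFR [ 0.38  -0.257  0.054] 0.459
scaleFR [0.371 0.197 0.025] 0.42
scaleBL [0.526 0.362 0.025] 0.639
[[ 0.93  0.38 -0.  ]
 [ 0.38 -0.93  0.  ]
 [-0.   -0.   -1.  ]]
[0.5, 0.31, 0.3] -180 [ 0.03  0.77 -1.15  1.6   0.73  1.26  0.32]
[0.5, 0.31, 0.3] -150 [ 0.03  0.77 -1.15  1.6   0.73  1.26  0.85]
[0.5, 0.31, 0.3] -120 [ 0.03  0.77 -1.15  1.6   0.73  1.26  1.37]
[0.5, 0.31, 0.3] -90 [ 0.03  0.77 -1.15  1.6   0.73  1.26  1.89]
[0.5, 0.31, 0.3] -60 [ 0.03  0.77 -1.15  1.6   0.73  1.26  2.42]
[0.5, 0.31, 0.3] -30 [-1.04  0.62  0.75  1.63 -0.46  1.08 -2.25]
[0.5, 0.31, 0.3] 0 [-0.27  0.57 -0.53  1.61  0.32  1.06 -2.46]
[0.5, 0.31, 0.3] 3
[... 1997 characters left out ...]
.7  -1.15  1.72  0.68  1.19  1.61]
[0.53, -0.12, 0.3] -120 [ 0.85  0.7  -1.15  1.72  0.68  1.19  2.13]
[0.53, -0.12, 0.3] -90 [-0.09  0.48  0.42  1.75 -0.23  0.96 -2.73]
[0.53, -0.12, 0.3] -60 [ 0.01  0.46  0.26  1.75 -0.14  0.95 -2.29]
[0.53, -0.12, 0.3] -30 [ 0.1   0.45  0.12  1.74 -0.06  0.95 -1.85]
[0.53, -0.12, 0.3] 0 [ 0.21  0.45 -0.05  1.74  0.03  0.95 -1.41]
[0.53, -0.12, 0.3] 30 [ 0.3   0.46 -0.17  1.74  0.09  0.95 -0.96]
[0.53, -0.12, 0.3] 60 [ 0.38  0.47 -0.3   1.73  0.16  0.96 -0.5 ]
[0.53, -0.12, 0.3] 90 [ 0.46  0.48 -0.42  1.73  0.23  0.98 -0.04]
[0.53, -0.12, 0.3] 120 [ 0.54  0.5  -0.54  1.73  0.3   0.99  0.41]
[0.53, -0.12, 0.3] 150 [ 0.6   0.52 -0.65  1.73  0.36  1.01  0.87]
```

```bash
cat >> h.py <<'E'
import pickle
def shot(name):
    c=cam("wrist"); im=snapshot("wrist"); cv2.imwrite(f"pics/{name}.png",im); pickle.dump(c,open(f"pics/{name}.pkl","wb")); return c,im
A=np.radians(83)
E
python3 - <<'E'
from h import *
for n,p in (("case1",[.44,-.157,.26]),("scale1",[.458,.275,.26])):
    arm.movep(p,down(A)); shot(n); print(arm.read_time(),arm.read_tool_pos(),arm.read_joint_positions())
E
```

```text
1.925 [ 0.44001559 -0.15854731  0.25996553] [ 0.55503163  0.41349478 -0.35462639  1.98208713  0.20086647  0.77894821
 -0.04098599]
3.5667 [0.4589168  0.27313582 0.25985071] [-0.30569011  0.51418056 -0.40854385  1.80873535  0.25963452  0.87213535
 -0.96091473]
```

View pics/case1.png

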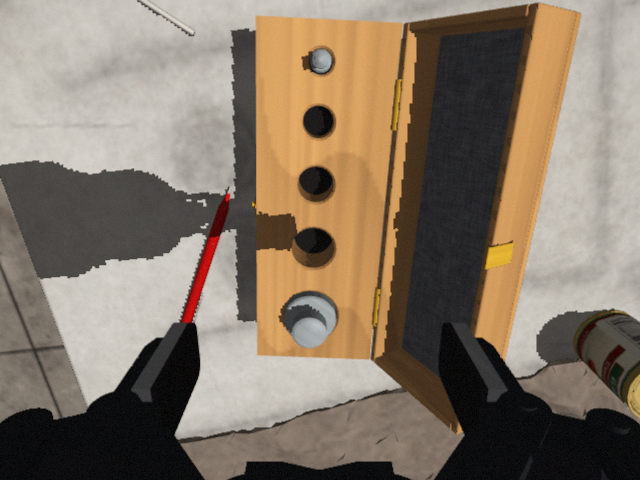

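View pics/scale1.png

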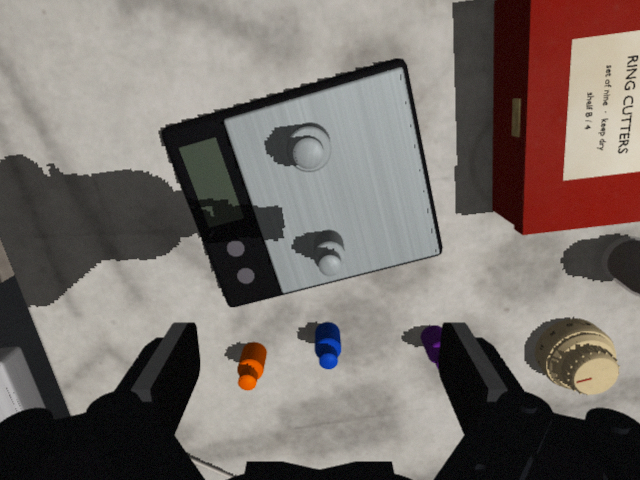

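Case view: holes at (317,184) for 100 g and (314,247) for 200 g, lid open to the right (+x), tin beyond. Scale view: 100 g knob at (330,264), 200 g knob at (310,152). I'll enlarge these.

```bash
python3 - <<'E'
from h import *
a=cv2.imread("pics/case1.png");b=cv2.imread("pics/scale1.png")
def crop(im,u,v): return cv2.resize(im[v-35:v+35,u-45:u+45],None,fx=4.2,fy=4.2,interpolation=cv2.INTER_CUBIC)
m=np.vstack([np.hstack([crop(a,317,184),crop(a,314,247)]),np.hstack([crop(b,330,260),crop(b,310,150)])])
cv2.imwrite("pics/crop1.png",m);print(m.shape)
E
```

```text
(588, 756, 3)
```

View pics/crop1.png

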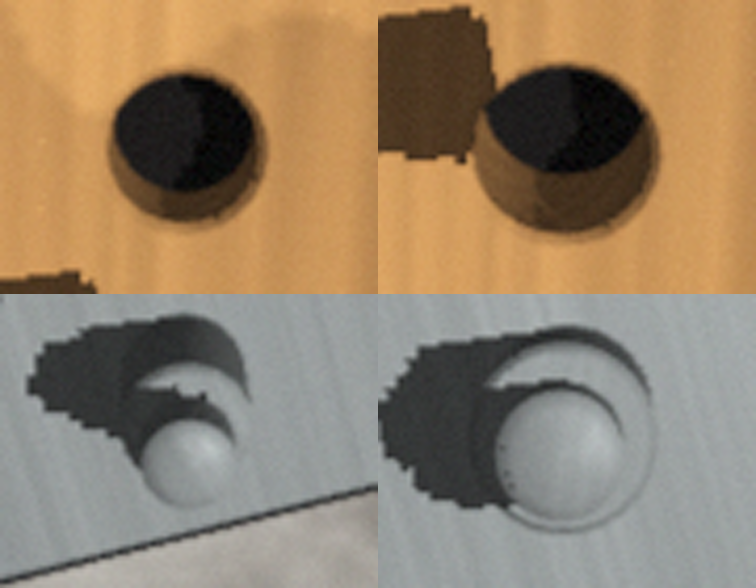

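```bash
python3 - <<'E'
from h import *
a=pickle.load(open("pics/case1.pkl","rb"));b=pickle.load(open("pics/scale1.pkl","rb"))
P={}
for n,c,u,v,z in [("h20",a,319.5,61,.070),("h100",a,316.6,185.2,.054),("h200",a,313.9,248.2,.054),("k100",b,330.2,265,.073),("b100",b,330,254.8,.058),("k200",b,308.1,152.9,.08),("b200",b,309.2,148.8,.065)]:
    P[n]=bp(c,u,v,z); print(n,P[n].round(4))
d=P["h100"]-P["h200"];print(np.hypot(*d[:2]),np.degrees(np.arctan2(-d[0],d[1])))
d=P["h20"]-P["h200"];print(np.hypot(*d[:2]),np.degrees(np.arctan2(-d[0],d[1])))
E
```

```text
h20 [ 0.4522 -0.0601  0.07  ]
h100 [ 0.441  -0.1341  0.054 ]
h200 [ 0.4335 -0.1779  0.054 ]
k100 [0.4625 0.2479 0.073 ]
b100 [0.4629 0.2491 0.058 ]
k200 [0.4582 0.3227 0.08  ]
b200 [0.4585 0.3231 0.065 ]
0.04444970688380844 -9.722048891953351
0.11928708085378507 -9.029295278781195
```

```bash
sed -i 's/^A=.*/A=np.radians(80.8)/' h.py; cat >> h.py <<'E'
def grasp(x,y,zt):
    arm.movep([x,y,.22],down(A)); arm.move_gripper(.6)
    arm.line_to([x,y,zt+.073],.12); arm.move_gripper(0,40); print("open",arm.read_opening(),"F",arm.read_finger_force(),arm.read_tool_pos())
    arm.line_to([x,y,.20],.12)
E
python3 - <<'E'
from h import *
grasp(.4626,.2487,.060)
print(arm.read_opening(),arm.read_finger_force(),arm.read_ft_force(),arm.read_time())
arm.movep([.441,-.134,.20],down(A)); shot("held1"); print(arm.read_tool_pos(),arm.read_opening(),arm.read_time())
E
```

```text
open 0.15245841206081964 F 39.04451072216034 [0.46297692 0.24887625 0.13375382]
0.14947651911832696 38.97614657878876 [ 0.43081703 -0.51590942 -0.44284775] 6.325
[ 0.44174247 -0.13245336  0.20007087] 0.15146253062809326 7.8
```

View pics/held1.png

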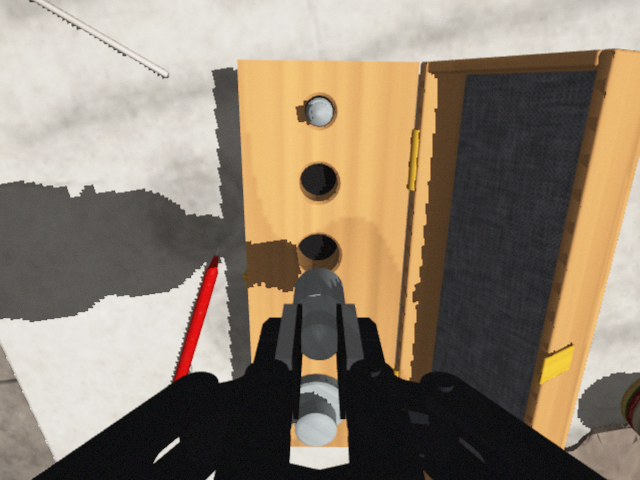

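Weight 100 g is held upright between the fingers, body end at (320,270); the hole's mouth is at (320,247). I'll check its position within the tool.

```bash
python3 - <<'E'
from h import *
im=cv2.imread("pics/held1.png");i=camera_info("wrist");T=np.linalg.inv(i["T_tool_cam"]);c=(i,T[:3,:3],T[:3,3])
th=np.linspace(0,2*np.pi,60)
o=cv2.resize(im[215:375,260:380],None,fx=4,fy=4,interpolation=cv2.INTER_CUBIC)
o2=o.copy()
tip=.0733+.0007
for r,z,col in ((.011,.103+.0007,(0,0,255)),(.0075,.0587,(0,255,0)),(.011,.0757,(255,0,0))):
    pts=np.array([(pj(c,[r*np.cos(t),r*np.sin(t),z])-[260,215]+.5)*4 for t in th]).astype(np.int32)
    cv2.polylines(o2,[pts],True,col,1)
o=np.hstack([o,o2])[40:]; print(o.shape); cv2.imwrite("pics/crop2.png",cv2.resize(o,None,fx=.8,fy=.8)); print(arm.read_tool_pos())
E
```

```text
(600, 960, 3)
[ 0.44174247 -0.13245336  0.20007087]
```

View pics/crop2.png

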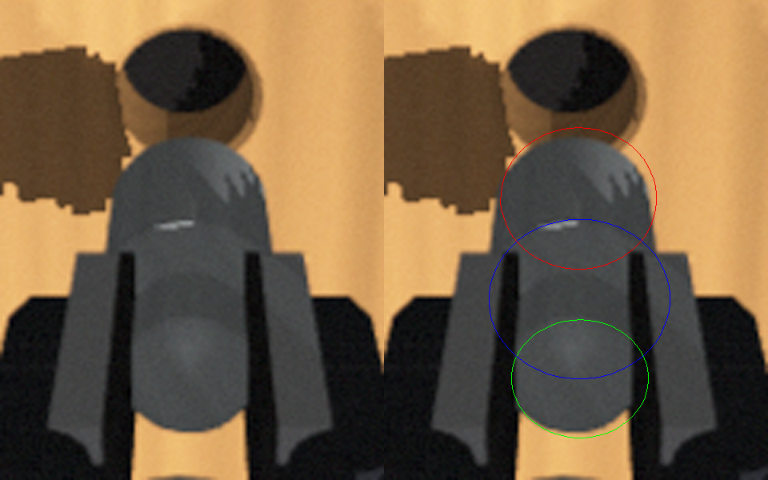

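```bash
python3 - <<'E'
from h import *
b=pickle.load(open("pics/held1.pkl","rb"))
print(bp(b,319.8,254.7,.054), bp(b,319.5,111,.070))
arm.pause(.3);print(arm.read_tool_pos())
q=arm.read_joint_positions();arm.line_to([.4415,-.134,.15],.12);print(arm.read_tool_pos());arm.pause(.3);print(arm.read_tool_pos(),arm.read_eef_rot()-down(A),arm.read_ft_force(),arm.read_time())
E
```

```text
[ 0.4414799  -0.13350428  0.054     ] [ 0.45324834 -0.05844246  0.07      ]
[ 0.44121965 -0.13344254  0.20001502]
[ 0.44155451 -0.1338213   0.15007619]
[ 0.441431   -0.13396184  0.15044914] [ 4.71181398e-05 -5.54012052e-05  1.08701422e-04  1.77778102e-04] [-0.09277261  1.3688761   0.09497726] 8.9667
```

```bash
python3 - <<'E'
from h import *
x,y=.4417,-.1338
for z in (.144,.139,.1372,.1362):
    arm.line_to([x,y,z],.05);print(z,arm.read_tool_pos().round(4),arm.read_ft_force().round(2),round(arm.read_opening(),3))
arm.move_gripper(.4); arm.pause(.2); arm.line_to([x,y,.26],.2); arm.movep([.435,-.178,.26],down(A)); arm.pause(.2)
shot("after1"); print(arm.read_tool_pos(),arm.read_time())
E
```

```text
0.144 [ 0.4416 -0.1338  0.1437] [-1.03  0.51 -2.08] 0.152
0.139 [ 0.4416 -0.1338  0.1386] [-1.55  1.17 -2.05] 0.152
0.1372 [ 0.4416 -0.1338  0.1371] [-1.17  0.37 -1.29] 0.152
0.1362 [ 0.4416 -0.1338  0.1362] [-1.41  1.08 -1.15] 0.148
[ 0.43501531 -0.17689088  0.25959701] 11.8417
```

View pics/after1.png

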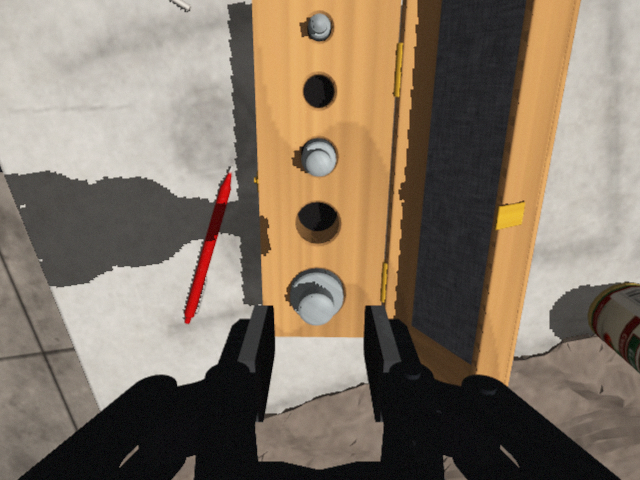

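The 100 g is seated in the third hole at (319,158); the 200 g hole is at (318,223). Now the 200 g.

```bash
python3 - <<'E'
from h import *
b=pickle.load(open("pics/after1.pkl","rb"));h=bp(b,318.5,222.6,.054);print(h)
grasp(.4587,.323,.067)
x,y=.4347,-.178
arm.movep([x,y,.22],down(A));arm.pause(.3);shot("held2")
for z in (.185,.170,.164,.160):
    arm.line_to([x,y,z],.08);arm.pause(.1);f=arm.read_ft_force();print(z,arm.read_tool_pos().round(4),f.round(2),round(arm.read_opening(),3))
    if abs(f[2])>8: break
print(arm.read_time())
E
```

```text
[ 0.4336389  -0.17748647  0.054     ]
open 0.18508145750362495 F 39.056915044784546 [0.45899439 0.32330632 0.14088273]
0.185 [ 0.4351 -0.178   0.1854] [-0.23  0.06 -1.51] 0.195
0.17 [ 0.4349 -0.178   0.1703] [-0.71  0.21 -2.26] 0.187
0.164 [ 0.4347 -0.178   0.164 ] [ 0.53  0.25 -1.67] 0.183
0.16 [ 0.4346 -0.178   0.1599] [-1.38  0.54 -1.45] 0.188
19.85
```

```bash
python3 - <<'E'
from h import *
x,y=.4345,-.178
for z in (.152,.144,.139,.1375,.1367):
    arm.line_to([x,y,z],.05);f=arm.read_ft_force();print(z,arm.read_tool_pos().round(4),f.round(2),round(arm.read_opening(),3))
    if f[2]>10: break
arm.move_gripper(.4); arm.pause(.2); arm.line_to([x,y,.26],.2); arm.pause(.3)
shot("after2"); cv2.imwrite("pics/side2.png",snapshot("side")); print(arm.read_tool_pos(),arm.read_time())
a=cv2.imread("pics/after2.png");s=cv2.imread("pics/side2.png")
cv2.imwrite("pics/m2.png",np.hstack([a[:,230:630],cv2.resize(s[160:280,310:460],(400,480)) if 0 else cv2.resize(s[170:290,320:420],(400,480))]))
E
```

```text
0.152 [ 0.4345 -0.178   0.1516] [-0.09 -0.06 -1.77] 0.186
0.144 [ 0.4345 -0.178   0.1436] [-0.88  0.37 -1.13] 0.186
0.139 [ 0.4345 -0.178   0.1387] [-0.86  0.18 -1.86] 0.188
0.1375 [ 0.4344 -0.178   0.1374] [-0.44 -0.04 -1.53] 0.19
0.1367 [ 0.4344 -0.178   0.1367] [-0.96  0.9  -2.1 ] 0.187
[ 0.43439551 -0.17788149  0.25950914] 22.9
```

View pics/m2.png

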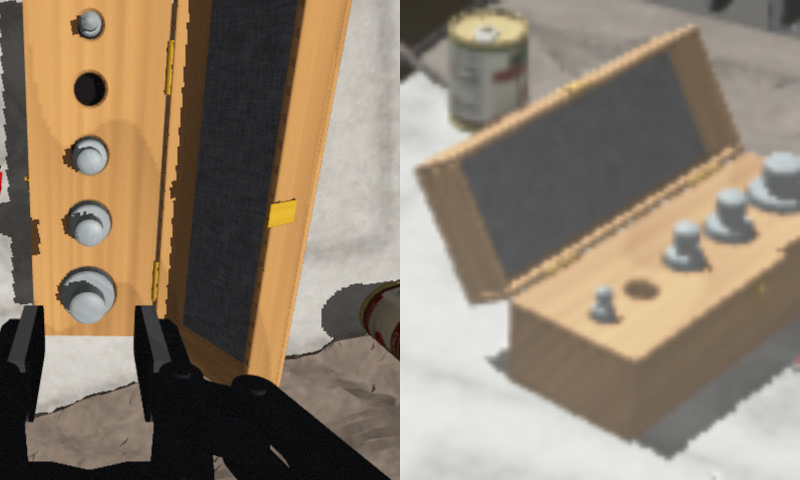

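Both weights sit low in their holes and the lid is still open. Next I close the gripper, push the lid over from behind, then press it down.

```bash
python3 - <<'E'
from h import *
ex=np.array([np.cos(A-np.pi/2),np.sin(A-np.pi/2)]); H=np.array([.4852,-.1584])
def P(f,u):  # front-corner of tips: f forward of hinge, u above it
    xy=H-ex*(f-.0145); return [xy[0],xy[1],.054+u+.073]
p=P(-.078,.036); arm.movep([p[0],p[1],.27],down(A)); arm.move_gripper(0,40); arm.pause(.2)
arm.line_to(p,.15); print(arm.read_ft_force().round(1),arm.read_tool_pos().round(4))
arm.line_to(P(-.034,.06),.08); print(arm.read_ft_force().round(1))
s=.066
for th in (1.4,1.2,1.0,.8,.6,.4,.25,.12,.04,0,-.03):
    c,n=np.cos(th),np.sin(th)
    arm.line_to(P(s*c-.034*n,s*n+.034*c),.08); f=arm.read_ft_force(); print(th,f.round(1),arm.read_tool_pos().round(4))
    if np.linalg.norm(f)>30: break
print(arm.read_time()); cv2.imwrite("pics/side3.png",snapshot("side"))
E
```

```text
[1.1 0.8 0.7] [ 0.5772 -0.1731  0.1639]
[-0.   1.1  0.8]
1.4 [-0.3 -0.3  0.4] [ 0.5211 -0.1642  0.1981]
1.2 [-1.  -0.2  0.2] [ 0.5069 -0.162   0.2008]
1.0 [ 0.6 -0.2 -0.4] [ 0.4924 -0.1597  0.2008]
0.8 [ 0.4 -0.2  0.1] [ 0.4781 -0.1573  0.1979]
0.6 [-0.6  0.6  0.2] [ 0.4646 -0.1552  0.1922]
0.4 [0.1 0.2 0.1] [ 0.4525 -0.1532  0.1839]
0.25 [-0.5  0.3 -0.6] [ 0.4447 -0.1519  0.1762]
0.12 [ 0.2 -0.7 -0.3] [ 0.4388 -0.1509  0.1686]
0.04 [-0.3  0.3  0.1] [ 0.4357 -0.1504  0.1635]
0 [ 1.  -0.2  0.2] [ 0.4343 -0.1502  0.161 ]
-0.03 [-1.4  0.1 12.5] [ 0.4343 -0.1501  0.1606]
29.1167
```

```bash
python3 - <<'E'
from h import *
p=arm.read_tool_pos(); arm.line_to([.4343,-.1501,p[2]-.003],.03); arm.pause(.3); print(arm.read_ft_force().round(1),arm.read_tool_pos())
arm.line_to([.4343,-.1501,.30],.2); arm.pause(.4); 
print(arm.read_ft_force().round(1),arm.read_time())
c,a=shot("end"); s=snapshot("side"); cv2.imwrite("pics/m3.png",np.hstack([a[:,120:520],cv2.resize(s[150:290,320:437],(400,480))]))
E
```

```text
[-5.1  1.  26.4] [ 0.43445302 -0.14997746  0.16039763]
[-0.4  0.2 -0.2] 30.975
```

View pics/m3.png

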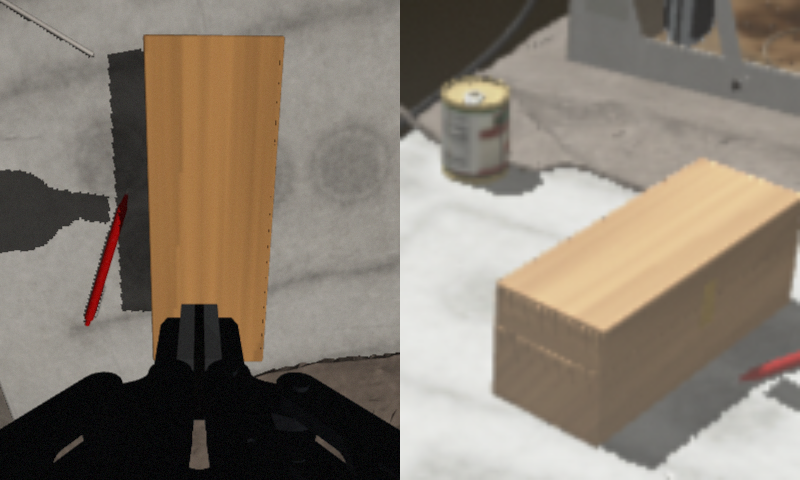

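The lid is flush and shut (seam closed along the case in both views), the tin is where it was, and the arm is clear.

```bash
python3 -c "
from station import *
print(ticket.finish_job())"
```

```text
the job is handed in; nothing more can be done
None
```

Both weights are down in their matching holes and the lid is shut; I handed the job in at about 31 s of the 64 s allowed, and no verdict came back with the hand-in.

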